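# Sort a mixed pile of labelled packs into their outgoing trays

### The job

Four labelled packs of different kinds have been piled up on the packing bench, and each of the four card trays holds a first pack of one of these kinds. Take the pile apart from the top down, one pack at a time, and set each pack gently and squarely, label up, on top of the pack of its own kind in the trays. Do not drop a pack or tip one over, and leave the label roll, the calculator and the packs in the trays where they are.

Things in the scene. Friction and masses are not known exactly. Their poses are not given: they have to be found in the camera images.
- slim_carton: White folding carton, label on top, long and slim, 120 x 36 x 32 mm high, 90 g. At the start it is the top of the pile: it lies along the flat carton, bridging the tin and the square carton (underside 62 mm above the bench). Origin: centre of its underside; z up; x along its 120 mm length, y across its 36 mm width.
- tin: Round aluminium screw-lid tin, 62 mm in diameter, 34 mm high, flat lid with a small label, 110 g. At the start it stands in the pile on one half of the flat carton, about 48 mm from that carton's centre, the square carton on the other half (which half is which changes); underside 28 mm above the bench. Origin: centre of its underside; z up; x and y level, of no importance.
- square_carton: White folding carton, label on top, square, 56 x 56 x 34 mm high, 80 g. At the start it stands in the pile on one half of the flat carton, about 48 mm from that carton's centre, the tin on the other half (which half is which changes); underside 28 mm above the bench. Origin: centre of its underside; z up; x and y along its sides.
- flat_carton: White folding carton, label on top, long and broad, 190 x 66 x 28 mm high, 180 g. At the start it is the bottom of the pile, lying on the bench. Origin: centre of its underside; z up; x along its 190 mm length, y across its 66 mm width.
- slim_in_tray: The pack of the same kind as slim_carton that waits in its tray: white folding carton, label on top, long and slim, 120 x 36 x 32 mm high, 90 g. It lies loose in a low kraft-card tray that fits it (3 mm play all round; tray floor 4 mm thick, walls 4 mm thick, tops of the walls 16 mm above the bench), so its underside is 4 mm above the bench. The tray is fixed to the bench. Origin: centre of its underside; z up; x along its 120 mm length, y across its 36 mm width.
- tin_in_tray: The pack of the same kind as tin that waits in its tray: round aluminium screw-lid tin, 62 mm in diameter, 34 mm high, flat lid with a small label, 110 g. It lies loose in a low kraft-card tray that fits it (3 mm play all round; tray floor 4 mm thick, walls 4 mm thick, tops of the walls 16 mm above the bench), so its underside is 4 mm above the bench. The tray is fixed to the bench. Origin: centre of its underside; z up; x and y level, of no importance.
- square_in_tray: The pack of the same kind as square_carton that waits in its tray: white folding carton, label on top, square, 56 x 56 x 34 mm high, 80 g. It lies loose in a low kraft-card tray that fits it (3 mm play all round; tray floor 4 mm thick, walls 4 mm thick, tops of the walls 16 mm above the bench), so its underside is 4 mm above the bench. The tray is fixed to the bench. Origin: centre of its underside; z up; x and y along its sides.
- flat_in_tray: The pack of the same kind as flat_carton that waits in its tray: white folding carton, label on top, long and broad, 190 x 66 x 28 mm high, 180 g. It lies loose in a low kraft-card tray that fits it (3 mm play all round; tray floor 4 mm thick, walls 4 mm thick, tops of the walls 16 mm above the bench), so its underside is 4 mm above the bench. The tray is fixed to the bench. Origin: centre of its underside; z up; x along its 190 mm length, y across its 66 mm width.
- label_roll: Bystander: roll of white labels standing on its end, 90 mm in diameter, 50 mm high, 40 mm hole. Origin: centre of its underside. Loose.
- calculator: Bystander: dark desk calculator lying flat, 150 x 95 x 18 mm. Origin: centre of its underside. Loose.

How it is judged:
On the way, in this order (a step that is already met when the one before it is completed fails the run):
1. the slim carton from the top of the pile lies on the slim carton in its tray (horizontal distance between slim_carton and slim_in_tray below 0.012 m and z of slim_carton in the frame of slim_in_tray between 0.028 and 0.036 m and angle between slim_carton's own z axis and vertical below 0.1 rad and angle between the x axis of slim_carton and the x axis of slim_in_tray, either way round below 0.2 rad), for 0.2 s.
2. the tin and the square carton, in either order, are both on their own kind (horizontal distance between tin and tin_in_tray below 0.012 m and z of tin in the frame of tin_in_tray between 0.03 and 0.038 m and angle between each of tin, square_carton's own z axis and vertical below 0.1 rad and horizontal distance between square_carton and square_in_tray below 0.012 m and z of square_carton in the frame of square_in_tray between 0.03 and 0.038 m and (angle between the x axis of square_carton and the x axis of square_in_tray, either way round below 0.2 rad or angle between the x axis of square_carton and the y axis of square_in_tray, either way round below 0.2 rad)), for 0.2 s.
At the end, for the whole second after the job is handed in: Each pack rests, released and at rest, label up (tilt under 0.1 rad), on the pack of its own kind: centres within 12 mm sideways, cartons turned like the one below within 0.2 rad (half turns allowed, square one quarter turns). The packs in the trays lie within 12 mm of their start (all of step 1 and all of step 2 and linear speed of each of slim_carton, tin, square_carton, flat_carton below 0.02 m/s and angular speed of each of slim_carton, tin, square_carton, flat_carton below 0.2 rad/s and distance of each of slim_in_tray, tin_in_tray, square_in_tray, flat_in_tray from where it was at the start of the episode below 0.012 m and angle between each of slim_in_tray, tin_in_tray, square_in_tray, flat_carton, flat_in_tray's own z axis and vertical below 0.1 rad and horizontal distance between flat_carton and flat_in_tray below 0.012 m and z of flat_carton in the frame of flat_in_tray between 0.024 and 0.032 m and angle between the x axis of flat_carton and the x axis of flat_in_tray, either way round below 0.2 rad); the robot touches nothing.
It fails at once if the label roll or the calculator pushed more than 15 mm or tipped (distance of any of label_roll, calculator from where it was at the start of the episode above 0.015 m or angle between any of label_roll, calculator's own z axis and vertical above 0.3 rad).
It fails at once if a pack of the pile tipped over (more than 0.6 rad) (angle between any of slim_carton, tin, square_carton, flat_carton's own z axis and vertical above 0.6 rad).
It fails at once if a pack pressed down with over 50 N on the pack below it in the tray (contact force between slim_carton and slim_in_tray above 50 N or contact force between tin and tin_in_tray above 50 N or contact force between square_carton and square_in_tray above 50 N or contact force between flat_carton and flat_in_tray above 50 N).
It fails at once if a pack dropped or flung: faster than 0.5 m/s while no finger touches it (a fall of about 13 mm) ((linear speed of slim_carton above 0.5 m/s and contact force between slim_carton and the fingers below 0.05 N) or (linear speed of tin above 0.5 m/s and contact force between tin and the fingers below 0.05 N) or (linear speed of square_carton above 0.5 m/s and contact force between square_carton and the fingers below 0.05 N) or (linear speed of flat_carton above 0.5 m/s and contact force between flat_carton and the fingers below 0.05 N)).
It fails at once if a lower pack lifted while another still lies on it ((height (world z) of flat_carton above 0.015 m and contact force between flat_carton and tin above 0.3 N) or (height (world z) of flat_carton above 0.015 m and contact force between flat_carton and square_carton above 0.3 N) or (height (world z) of tin above 0.043 m and contact force between slim_carton and tin above 0.2 N) or (height (world z) of square_carton above 0.043 m and contact force between slim_carton and square_carton above 0.2 N)).
It also fails if it takes over 112 s, if anything falls off the work surface, if the arm or the gripper's body presses on something with over 40 N, if the wrist force passes 120 N, or if a joint passes its speed limit or range.

### The arm

A 6-joint arm with a two-finger parallel gripper is mounted at the origin on the work surface. World frame = base frame: x ahead of the robot, y to its left, z up, the work surface at z = 0. Lengths are in m, angles in rad, forces in N, time in s.
With the tool pointing down it reaches from about 0.3 to 1 m from the base axis. Payload 5.1 kg.
Tool frame: the origin (TCP) lies between the finger pads; the fingertips stand robot.tips_ahead ahead of it and the grasp point (between the pads) is the TCP (robot.tips_ahead is the distance from the TCP to the fingertips, in m); z points along the fingers, y is the line along which they close (so a half turn about z gives the same grasp; the last joint's range is limited). The gripper opens to 95 mm and grips with 3 to 60 N. Pads are 20 mm wide; open, the fingers measure 119 mm over their backs; the gripper's body (75 mm by 180 mm) begins 59 mm behind the grasp point.
Start: joints at [1.253, 0.124, 1.65, -0, 1.367, -0.083], TCP at [0.151, 0.632, 0.234] pointing down, gripper open.
Joint ranges: [-2.61, 2.61], [-1.02, 2.33], [0.03, 2.71], [-1.35, 4.49], [0.32, 2.68], [-2.91, 2.91]. Speed limits (rad/s): [2.57, 2.57, 3.14, 3.14, 3.14, 3.14].

### API

Orientations are given as [roll, pitch, yaw] about the fixed x, y, z axes, in that order (R = Rz(yaw) Ry(pitch) Rx(roll)).
In Python, from bench import sensors, snapshot, camera_params, job, robot gives the robot as it stands. The module is installed in compiled form; this text tells all that it offers.
- The arm moves only by the tool move_arm, never from a script. Its argument "deltas" is a list of rows, each an object of numbers: "tx", "ty", "tz": the shift along the tool's x, y, z in cm; "ax", "ay", "az": the turn, a rotation vector about the tool's x, y, z in rad; "jaw": the finger opening in cm, from 0 to 9.51. A call has 1 to 12 rows; each row shifts and turns the commanded pose from where the row before left it, along the tool's axes as they then stand; what a row does not reach is not made up. A row lasts 1/10 s, in which the tool goes at most 50 mm and 8.59 degrees, less where a joint would pass 70% of its speed; a pose out of reach is approached as far as the arm can. A call with a gripper value outside its range is refused whole. The fingers move at their own pace and stop on an object; "force" is the grip in N (left out, the last holds). Time passes only in rows, so rows that do not move let the fingers close. It gives the time, the measured TCP pose, the force, the opening and the grip force at its end, in the units of the state.
- sensors.state(): the state, without advancing time (a new reading comes with each control period).
- snapshot(name): name is "side" or "top" or "wrist"; returns (picture, depth): 480x640x3 uint8, blue, green, red; 480x640 float32, m along the optical axis (not along the pixel's ray), 0 where there is no reading.
- camera_params(name): a dict with "K" (3x3 intrinsics, pixels), "origin" and "rotation" of the camera in the world; the wrist camera has in their place "hand_eye" (4x4, takes a point from camera to tool coordinates, whose origin is the TCP and whose axes are the flange's). Camera axes: x right, y up, looking along -z (the intrinsics and any distortion apply to the point x, -y, -z); pixel columns grow to the right and rows downward; lengths in m; the calibration is good to about 2 mm. A picture is of the moment at which its call begins: read the wrist's pose just before it. camera_params takes no time and is no camera call.
- job.close_job(): hands the job in; it is judged then, once.
The state is a dict: "time_s": time; "joint_pos": joint angles; "joint_vel": joint speeds; "joint_torque": joint torques, N m; "tool_pos": TCP position; "eef_rot": TCP orientation; "wrist_force": force on the tool from outside, world axes, zero at the start; "moment": the same for the moment, N m; "grip_width": finger opening in m; "gripper_force": force on a finger pad.
Only numpy, scipy, OpenCV 4.12 (cv2) and the standard library are available. Lean on these libraries where they do the work, as an engineer would, in place of code of your own. Each camera call takes 0.05 s, during which the arm holds its last target. There are 200 camera calls.

## Working session

There is one attempt and no reset: what is moved stays moved. The work goes in short steps, Python scripts to look and compute and a tool call to move; the robot and the scene stay as the last step left them, time stands still between calls to the robot, and variables do not carry over. Pictures are saved under pics/ and viewed, at most 14 in all, crops included, and the job is handed in when it is done.

Besides the shell and the picture viewer there is one more tool, called after "Emit:" by a JSON object that holds its "fn" and its "kwargs". move_arm: Moves the arm, as the interface text tells. Its arguments: {"type":"object","properties":{"deltas":{"type":"array","items":{"type":"object","properties":{"tx":{"type":"number"},"ty":{"type":"number"},"tz":{"type":"number"},"ax":{"type":"number"},"ay":{"type":"number"},"az":{"type":"number"},"jaw":{"type":"number"}}}},"force":{"type":"number"}},"required":["deltas"]}

```bash
mkdir -p pics; ls
python3 - <<'E'
from bench import sensors, snapshot, camera_params, job, robot
import cv2, numpy as np
print(sensors.state()); print(robot, [a for a in dir(robot) if a[0]!='_'], robot.tips_ahead)
for n in ("top","side","wrist"):
    p=camera_params(n); print(n,p)
for n in ("top","side"):
    im,d=snapshot(n); cv2.imwrite(f"pics/{n}0.png",im); np.save(f"{n}0.npy",d)
E
```

```text
pics
{'time_s': 0.0, 'joint_pos': array([ 1.25337232e+00,  1.24478190e-01,  1.65164286e+00, -3.27064169e-05,
        1.36749838e+00, -8.26052007e-02]), 'joint_vel': array([-1.16106936e-03, -6.24613825e-04,  3.20432429e-06, -1.43799665e-04,
       -1.98913788e-04, -8.54816648e-05]), 'joint_torque': array([-9.34279778e-04, -4.17630529e+01, -3.59920156e+01,  7.73379277e-02,
        4.96239332e-02, -1.89842604e-04]), 'tool_pos': array([0.15108778, 0.63158686, 0.23242284]), 'eef_rot': array([-3.13957015e+00, -1.35321481e-04,  2.90678034e+00]), 'wrist_force': array([-0.23695756, -0.74242339,  0.76198814]), 'moment': array([0.00441495, 0.01505293, 0.01754986]), 'gripper_force': 0.0, 'grip_width': 0.09528086718371517}
<Robot object at 0x7fd17d3ebb60> ['MotionError', 'tips_ahead'] 0.019
top {'K': array([[610.20423843,   0.        , 312.82667866],
       [  0.        , 610.20423843, 239.99500546],
       [  0.        ,   0.        ,   1.        ]]), 'origin': array([0.45597977, 0.04302724, 1.53714792]), 'rotation': array([ 0.09534478,  0.00452966, -1.55888532])}
side {'K': array([[436.97019481,   0.        , 329.79705185],
       [  0.        , 436.97019481, 240.33682735],
       [  0.        ,   0.        ,   1.        ]]), 'origin': array([ 0.16384443, -0.79311182,  0.59767347]), 'rotation': array([ 1.05866374, -0.01099897, -0.49174096])}
wrist {'K': array([[366.71280335,   0.        , 320.24797298],
       [  0.        , 366.71280335, 246.20301526],
       [  0.        ,   0.        ,   1.        ]]), 'hand_eye': array([[ 4.48661712e-04,  9.69680413e-01,  2.44376134e-01,
         6.88579708e-02],
       [ 9.99999854e-01, -3.61862300e-04, -4.00083515e-04,
         7.42985751e-04],
       [-2.99522638e-04,  2.44376278e-01, -9.69680435e-01,
        -1.50640740e-01],
       [ 0.00000000e+00,  0.00000000e+00,  0.00000000e+00,
         1.00000000e+00]])}
```

View pics/top0.png

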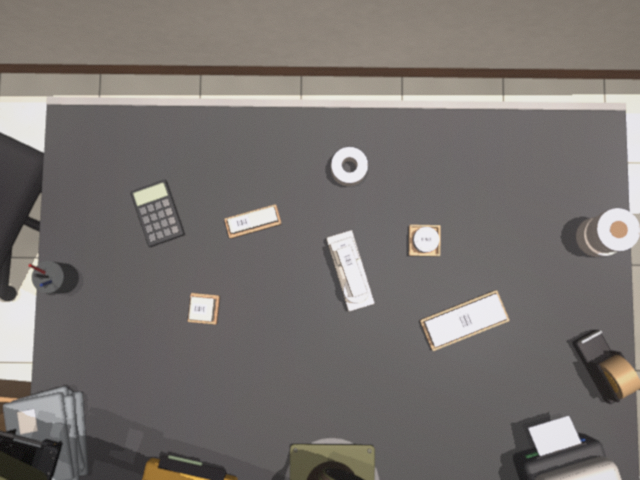

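View pics/side0.png

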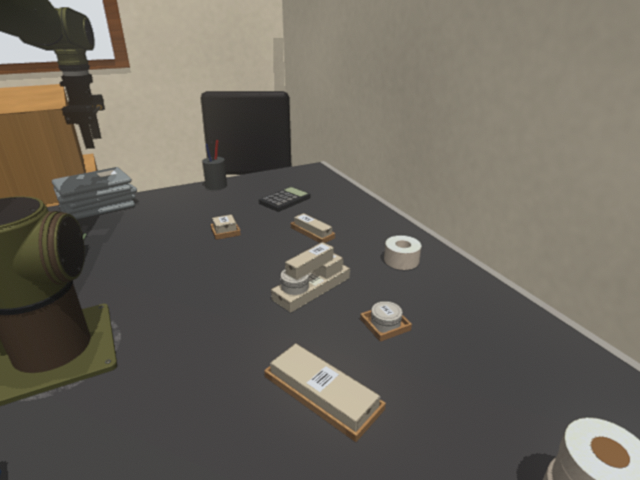

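```bash
cat > h.py <<'E'
import numpy as np, cv2
from scipy.spatial.transform import Rotation as R
from bench import sensors, snapshot, camera_params
def pose(n, st=None):
    p=camera_params(n)
    if n!="wrist": return p["K"], R.from_euler("xyz",p["rotation"]).as_matrix(), np.array(p["origin"])
    T=R.from_euler("xyz",st["eef_rot"]).as_matrix(); H=p["hand_eye"]
    return p["K"], T@H[:3,:3], T@H[:3,3]+st["tool_pos"]
def cloud(d,P):                      # world points of a depth picture
    K,Rm,o=P; v,u=np.mgrid[:480,:640]
    c=np.stack([(u-K[0,2])/K[0,0]*d,-(v-K[1,2])/K[1,1]*d,-d],-1)
    return c@Rm.T+o
def onplane(uv,z,P):                 # rays onto plane z
    K,Rm,o=P; uv=np.asarray(uv,float).reshape(-1,2)
    r=np.c_[(uv[:,0]-K[0,2])/K[0,0],-(uv[:,1]-K[1,2])/K[1,1],-np.ones(len(uv))]@Rm.T
    return o+r*((z-o[2])/r[:,2])[:,None]
def topface(im,d,P,z,near,rad,tol=.008,bright=150,rnd=False):
    """biggest blob of bright pixels at height z near a world xy -> centre, size, yaw of long side"""
    W=cloud(d,P)
    m=((abs(W[...,2]-z)<tol)&(d>0)&(np.hypot(W[...,0]-near[0],W[...,1]-near[1])<rad)&(im.max(-1)>bright)).astype(np.uint8)
    m=cv2.morphologyEx(m,cv2.MORPH_CLOSE,np.ones((9,9)))
    m=cv2.morphologyEx(m,cv2.MORPH_OPEN,np.ones((3,3)))
    cs,_=cv2.findContours(m,cv2.RETR_EXTERNAL,cv2.CHAIN_APPROX_NONE)
    if not cs: return None
    c=max(cs,key=cv2.contourArea); 
    zm=np.median(W[...,2][m>0])
    xy=(onplane(c,z,P)[:,:2]*1000).astype(np.float32)
    if rnd: (cx,cy),r=cv2.minEnclosingCircle(xy); return (cx,cy),(2*r,2*r),0,zm
    (cx,cy),(w,h),_=r=cv2.minAreaRect(xy); b=cv2.boxPoints(r)
    e=max(b[1]-b[0],b[2]-b[1],key=np.linalg.norm)
    return (round(cx,1),round(cy,1)),(round(w,1),round(h,1)),round(float(np.arctan2(e[1],e[0])),3),round(float(zm),4)
E
python3 - <<'E'
from h import *
im=cv2.imread("pics/top0.png"); d=np.load("top0.npy"); P=pose("top")
for n,uv,z,rad in [("slim",(350,270),.094,.09),("tin",(340,250),.062,.1),("flat",(350,270),.028,.12),("slim_t",(252,221),.036,.08),("tin_t",(426,240),.038,.05),("sq_t",(203,309),.038,.05),("flat_t",(465,320),.032,.13),("roll",(349,166),.05,.07),("calc",(158,213),.018,.12)]:
    w=onplane([uv],z,P)[0]
    print(n,w.round(3),topface(im,d,P,z,w[:2],rad,rnd=n in("tin_t","roll"),bright=0 if n=="calc" else 150))
E
```

```text
slim [ 0.524 -0.038  0.094] ((523.6, -40.2), (120.3, 36.5), 0.351, 0.0947)
tin [ 0.573 -0.015  0.062] ((573.2, -24.7), (56.0, 55.4), 0.334, 0.0637)
flat [ 0.527 -0.041  0.028] ((451.8, -64.3), (30.9, 65.5), -1.239, 0.029)
slim_t [0.645 0.203 0.036] ((650.0, 203.5), (37.6, 120.1), -1.284, 0.0367)
tin_t [ 0.602 -0.228  0.038] ((605.8285522460938, -226.95960998535156), (61.98007583618164, 61.98007583618164), 0, np.float64(0.039035792891580545))
sq_t [0.427 0.318 0.038] ((429.0, 323.3), (57.6, 56.0), 1.484, 0.0386)
flat_t [ 0.408 -0.323  0.032] ((410.9, -323.0), (74.8, 189.8), -1.191, 0.0328)
roll [ 0.783 -0.036  0.05 ] ((787.9863891601562, -34.93294906616211), (90.90892791748047, 90.90892791748047), 0, np.float64(0.05064991439107225))
calc [0.665 0.442 0.018] ((670.7, 444.1), (158.0, 100.7), 0.356, 0.0189)
```

```bash
cat > go.py <<'E'
import sys; from h import *
# go.py x y z yaw [n]: total shift in cm in the tool's present axes, turn (after the shift)
x,y,z,yaw=map(float,sys.argv[1:5]); s=sensors.state()
Rt=R.from_euler("xyz",s["eef_rot"]); t=Rt.inv().apply(np.array([x,y,z])-s["tool_pos"])*100
az=(Rt.inv()*R.from_euler("xyz",[np.pi,0,yaw])).as_rotvec()
print("t",s["time_s"].__round__(2),"pos",s["tool_pos"].round(4),"rot",s["eef_rot"].round(3),"j",s["joint_pos"].round(2))
print("cm",t.round(2),"turn",az.round(4),"rows",max(np.linalg.norm(t)/5,np.linalg.norm(az)/.149).round(1))
E
python3 go.py .524 -.040 .232 3.493
```

```text
t 0.1 pos [0.1511 0.6316 0.2325] rot [-3.14  -0.     2.907] j [ 1.25  0.12  1.65 -0.    1.37 -0.08]
cm [-51.89 -56.65   0.15] turn [-0.0018 -0.0007 -0.5862] rows 15.4
```

Emit:
{"fn": "move_arm", "kwargs": {"deltas": [{"tx": -3.24,"ty": -3.54},{"tx": -3.24,"ty": -3.54},{"tx": -3.24,"ty": -3.54},{"tx": -3.24,"ty": -3.54},{"tx": -3.24,"ty": -3.54},{"tx": -3.24,"ty": -3.54},{"tx": -3.24,"ty": -3.54},{"tx": -3.24,"ty": -3.54},{"tx": -3.24,"ty": -3.54},{"tx": -3.24,"ty": -3.54},{"tx": -3.24,"ty": -3.54},{"tx": -3.24,"ty": -3.54}]}}

```text
invalid input at $.deltas[0]: expected keys tx, ty, tz, ax, ay, az, jaw
```

Emit:
{"fn": "move_arm", "kwargs": {"deltas": [{"tx": -3.24,"ty": -3.54},{"tx": -3.24,"ty": -3.54},{"tx": -3.24,"ty": -3.54},{"tx": -3.24,"ty": -3.54},{"az": -0.1465},{"az": -0.1465},{"az": -0.1465},{"az": -0.1465},{},{}]}}

```text
invalid input at $.deltas[0]: expected keys tx, ty, tz, ax, ay, az, jaw
```

```bash
python3 go.py .524 -.040 .083 3.493
python3 - <<'E'
from h import *
s=sensors.state(); im,d=snapshot("wrist"); cv2.imwrite("pics/w1.png",im); P=pose("wrist",s)
print(topface(im,d,P,.094,(.524,-.04),.09)); print(topface(im,d,P,.062,(.573,-.025),.05)); print(topface(im,d,P,.062,(.483,-.058),.04))
E
```

```text
t 0.1 pos [0.1511 0.6316 0.2325] rot [-3.14  -0.     2.907] j [ 1.25  0.12  1.65 -0.    1.37 -0.08]
cm [-51.89 -56.62  15.05] turn [-0.0018 -0.0007 -0.5862] rows 15.7
None
None
None
```

Emit:
{"fn": "move_arm", "kwargs": {"deltas": [{"tx": -4.3,"ty": -2.4,"tz": 0,"ax": 0,"ay": 0,"az": 0,"jaw": 9.5},{"tx": -3.2,"ty": -3.6,"tz": 0,"ax": 0,"ay": 0,"az": 0,"jaw": 9.5},{"tx": -3.2,"ty": -3.6,"tz": 0,"ax": 0,"ay": 0,"az": 0,"jaw": 9.5},{"tx": -3.2,"ty": -3.6,"tz": 0,"ax": 0,"ay": 0,"az": 0,"jaw": 9.5},{"tx": -3.2,"ty": -3.6,"tz": 0,"ax": 0,"ay": 0,"az": 0,"jaw": 9.5},{"tx": -3.2,"ty": -3.6,"tz": 0,"ax": 0,"ay": 0,"az": 0,"jaw": 9.5},{"tx": -3.2,"ty": -3.6,"tz": 0,"ax": 0,"ay": 0,"az": 0,"jaw": 9.5},{"tx": -3.2,"ty": -3.6,"tz": 0,"ax": 0,"ay": 0,"az": 0,"jaw": 9.5},{"tx": -3.2,"ty": -3.6,"tz": 0,"ax": 0,"ay": 0,"az": 0,"jaw": 9.5},{"tx": -3.2,"ty": -3.6,"tz": 0,"ax": 0,"ay": 0,"az": 0,"jaw": 9.5},{"tx": -3.2,"ty": -3.6,"tz": 0,"ax": 0,"ay": 0,"az": 0,"jaw": 9.5},{"tx": -3.2,"ty": -3.6,"tz": 0,"ax": 0,"ay": 0,"az": 0,"jaw": 9.5}], "force": 25}}

```text
time_s: 1.35
tool_pos: [0.438, 0.1299, 0.2336]
eef_rot: [3.141, 0.0, 2.907]
wrist_force: [0.9, 0.2, 0.5]
grip_width: 0.0951
gripper_force: 0.0
```

Emit:
{"fn": "move_arm", "kwargs": {"deltas": [{"tx": -3.2,"ty": -3.6,"tz": 0,"ax": 0,"ay": 0,"az": 0,"jaw": 9.5},{"tx": -3.2,"ty": -3.6,"tz": 0,"ax": 0,"ay": 0,"az": 0,"jaw": 9.5},{"tx": -3.2,"ty": -3.6,"tz": 0,"ax": 0,"ay": 0,"az": 0,"jaw": 9.5},{"tx": -3.0,"ty": -3.6,"tz": 0,"ax": 0,"ay": 0,"az": 0,"jaw": 9.5},{"tx": 0,"ty": 0,"tz": 0,"ax": 0,"ay": 0,"az": -0.1465,"jaw": 9.5},{"tx": 0,"ty": 0,"tz": 0,"ax": 0,"ay": 0,"az": -0.1465,"jaw": 9.5},{"tx": 0,"ty": 0,"tz": 0,"ax": 0,"ay": 0,"az": -0.1465,"jaw": 9.5},{"tx": 0,"ty": 0,"tz": 0,"ax": 0,"ay": 0,"az": -0.1465,"jaw": 9.5},{"tx": 0,"ty": 0,"tz": 0,"ax": 0,"ay": 0,"az": 0,"jaw": 9.5},{"tx": 0,"ty": 0,"tz": 0,"ax": 0,"ay": 0,"az": 0,"jaw": 9.5}]}}

```text
time_s: 2.35
tool_pos: [0.5266, -0.0375, 0.2334]
eef_rot: [3.141, -0.0, -2.793]
wrist_force: [0.0, -0.3, -0.0]
grip_width: 0.0952
gripper_force: 0.0
```

```bash
python3 go.py .524 -.040 .083 3.493
python3 - <<'E'
from h import *
s=sensors.state(); im,d=snapshot("wrist"); cv2.imwrite("pics/w1.png",im); P=pose("wrist",s)
print(topface(im,d,P,.094,(.524,-.04),.09)); print(topface(im,d,P,.062,(.573,-.025),.05)); print(topface(im,d,P,.062,(.483,-.058),.04))
E
```

```text
t 2.35 pos [ 0.5266 -0.0375  0.2334] rot [ 3.141 -0.    -2.793] j [-0.17 -0.15  1.92  0.    1.37 -2.09]
cm [ 0.32 -0.15 15.04] turn [ 0.0003 -0.0003 -0.0032] rows 3.0
((522.7, -39.0), (119.2, 35.8), 0.352, 0.0937)
((572.2, -22.6), (56.5, 54.7), 0.327, 0.0616)
((473.6, -53.1), (51.3, 61.2), -1.384, 0.0619)
```

View pics/w1.png

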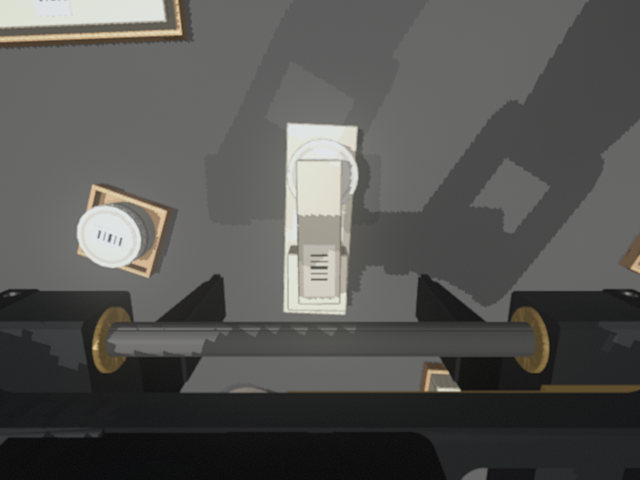

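Emit:
{"fn": "move_arm", "kwargs": {"deltas": [{"tx": 0.4,"ty": -0.1,"tz": 4,"ax": 0,"ay": 0,"az": 0,"jaw": 9.5},{"tx": 0,"ty": 0,"tz": 4,"ax": 0,"ay": 0,"az": 0,"jaw": 9.5},{"tx": 0,"ty": 0,"tz": 4,"ax": 0,"ay": 0,"az": 0,"jaw": 9.5},{"tx": 0,"ty": 0,"tz": 2,"ax": 0,"ay": 0,"az": 0,"jaw": 9.5},{"tx": 0,"ty": 0,"tz": 1,"ax": 0,"ay": 0,"az": 0,"jaw": 9.5},{"tx": 0,"ty": 0,"tz": 0,"ax": 0,"ay": 0,"az": 0,"jaw": 6},{"tx": 0,"ty": 0,"tz": 0,"ax": 0,"ay": 0,"az": 0,"jaw": 4.5},{"tx": 0,"ty": 0,"tz": 0,"ax": 0,"ay": 0,"az": 0,"jaw": 4},{"tx": 0,"ty": 0,"tz": 0,"ax": 0,"ay": 0,"az": 0,"jaw": 3.5},{"tx": 0,"ty": 0,"tz": 0,"ax": 0,"ay": 0,"az": 0,"jaw": 3},{"tx": 0,"ty": 0,"tz": 0,"ax": 0,"ay": 0,"az": 0,"jaw": 3},{"tx": 0,"ty": 0,"tz": 0,"ax": 0,"ay": 0,"az": 0,"jaw": 3}], "force": 20}}

```text
time_s: 3.6
tool_pos: [0.5234, -0.0399, 0.0839]
eef_rot: [-3.141, 0.0, -2.79]
wrist_force: [0.3, 0.1, -0.5]
grip_width: 0.0442
gripper_force: 0.0
```

Emit:
{"fn": "move_arm", "kwargs": {"deltas": [{"tx": 0,"ty": 0,"tz": 0,"ax": 0,"ay": 0,"az": 0,"jaw": 3},{"tx": 0,"ty": 0,"tz": 0,"ax": 0,"ay": 0,"az": 0,"jaw": 3},{"tx": 0,"ty": 0,"tz": 0,"ax": 0,"ay": 0,"az": 0,"jaw": 3},{"tx": 0,"ty": 0,"tz": 0,"ax": 0,"ay": 0,"az": 0,"jaw": 3},{"tx": 0,"ty": 0,"tz": 0,"ax": 0,"ay": 0,"az": 0,"jaw": 3}]}}

```text
time_s: 4.1
tool_pos: [0.5233, -0.0399, 0.0837]
eef_rot: [3.142, -0.0, -2.79]
wrist_force: [-0.7, 0.2, 1.5]
grip_width: 0.0358
gripper_force: 20.0
```

Emit:
{"fn": "move_arm", "kwargs": {"deltas": [{"tx": 0,"ty": 0,"tz": -1,"ax": 0,"ay": 0,"az": 0,"jaw": 3},{"tx": 0,"ty": 0,"tz": -2,"ax": 0,"ay": 0,"az": 0,"jaw": 3},{"tx": 0,"ty": 0,"tz": -4,"ax": 0,"ay": 0,"az": 0,"jaw": 3},{"tx": 0,"ty": 0,"tz": -4,"ax": 0,"ay": 0,"az": 0,"jaw": 3},{"tx": -2,"ty": 1.5,"tz": 0,"ax": 0,"ay": 0,"az": 0,"jaw": 3},{"tx": -3,"ty": 2.8,"tz": 0,"ax": 0,"ay": 0,"az": 0,"jaw": 3},{"tx": -3,"ty": 2.8,"tz": 0,"ax": 0,"ay": 0,"az": 0,"jaw": 3},{"tx": -3,"ty": 2.8,"tz": 0,"ax": 0,"ay": 0,"az": 0,"jaw": 3},{"tx": -3,"ty": 2.8,"tz": 0,"ax": 0,"ay": 0,"az": 0,"jaw": 3},{"tx": -3,"ty": 2.8,"tz": 0,"ax": 0,"ay": 0,"az": 0,"jaw": 3},{"tx": -2,"ty": 2,"tz": 0,"ax": 0,"ay": 0,"az": 0,"jaw": 3},{"tx": -1.2,"ty": 1,"tz": 0,"ax": 0,"ay": 0,"az": 0,"jaw": 3}]}}

```text
time_s: 5.3
tool_pos: [0.6498, 0.2055, 0.1938]
eef_rot: [3.141, 0.0, -2.788]
wrist_force: [0.3, -0.6, -0.6]
grip_width: 0.036
gripper_force: 20.0
```

Emit:
{"fn": "move_arm", "kwargs": {"deltas": [{"tx": 0,"ty": 0,"tz": 0,"ax": 0,"ay": 0,"az": 0.1,"jaw": 3},{"tx": 0,"ty": 0,"tz": 0,"ax": 0,"ay": 0,"az": 0.145,"jaw": 3},{"tx": 0,"ty": 0,"tz": 0,"ax": 0,"ay": 0,"az": 0.145,"jaw": 3},{"tx": 0,"ty": 0,"tz": 0,"ax": 0,"ay": 0,"az": 0.145,"jaw": 3},{"tx": 0,"ty": 0,"tz": 0,"ax": 0,"ay": 0,"az": 0.145,"jaw": 3},{"tx": 0,"ty": 0,"tz": 0,"ax": 0,"ay": 0,"az": 0.145,"jaw": 3},{"tx": 0,"ty": 0,"tz": 0,"ax": 0,"ay": 0,"az": 0.145,"jaw": 3},{"tx": 0,"ty": 0,"tz": 0,"ax": 0,"ay": 0,"az": 0.145,"jaw": 3},{"tx": 0,"ty": 0,"tz": 0,"ax": 0,"ay": 0,"az": 0.145,"jaw": 3},{"tx": 0,"ty": 0,"tz": 0,"ax": 0,"ay": 0,"az": 0.145,"jaw": 3},{"tx": 0,"ty": 0,"tz": 0,"ax": 0,"ay": 0,"az": 0.145,"jaw": 3},{"tx": 0,"ty": 0,"tz": 0,"ax": 0,"ay": 0,"az": 0.086,"jaw": 3}]}}

```text
time_s: 6.5
tool_pos: [0.6492, 0.2024, 0.1939]
eef_rot: [-3.141, 0.0, 1.852]
wrist_force: [0.6, -0.3, -0.9]
grip_width: 0.0357
gripper_force: 20.0
```

```bash
cat > look.py <<'E'
import sys; from h import *
# look.py pic  z x y rad [z x y rad ...] : wrist view top faces
s=sensors.state(); im,d=snapshot("wrist"); cv2.imwrite(sys.argv[1],im); P=pose("wrist",s)
a=list(map(float,sys.argv[2:]))
for i in range(0,len(a),4): print(topface(im,d,P,a[i],a[i+1:i+3],a[i+3],bright=110))
E
python3 go.py .650 .2035 .065 1.857; python3 look.py pics/w2.png .036 .65 .2035 .08  .195 .65 .2035 .08
```

```text
t 6.5 pos [0.6492 0.2024 0.1939] rot [-3.141  0.     1.852] j [ 0.22  0.21  1.62 -0.    1.31 -0.06]
cm [ 0.09  0.11 12.89] turn [-0.0004  0.0004 -0.0055] rows 2.6
((634.0, 258.7), (35.5, 7.2), 0.281, 0.0356)
((641.1, 230.8), (38.2, 64.1), -1.289, 0.2037)
```

View pics/w2.png

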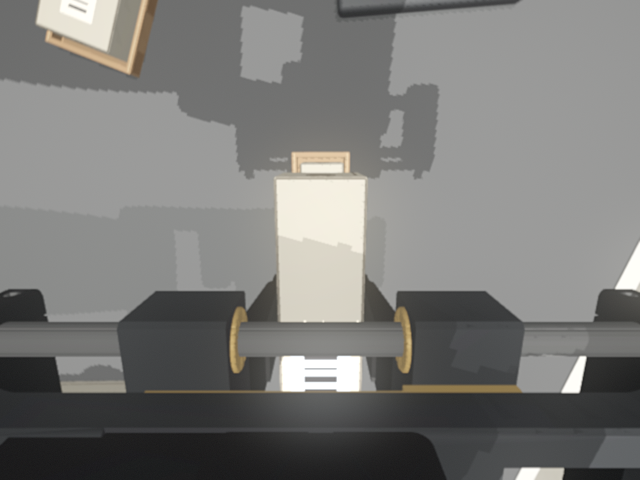

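Emit:
{"fn": "move_arm", "kwargs": {"deltas": [{"tx": 0.1,"ty": 0.1,"tz": 3,"ax": 0,"ay": 0,"az": 0,"jaw": 3},{"tx": 0,"ty": 0,"tz": 4,"ax": 0,"ay": 0,"az": 0,"jaw": 3},{"tx": 0,"ty": 0,"tz": 3.5,"ax": 0,"ay": 0,"az": 0,"jaw": 3},{"tx": 0,"ty": 0,"tz": 2,"ax": 0,"ay": 0,"az": 0,"jaw": 3},{"tx": 0,"ty": 0,"tz": 0.8,"ax": 0,"ay": 0,"az": 0,"jaw": 3},{"tx": 0,"ty": 0,"tz": 0.1,"ax": 0,"ay": 0,"az": 0,"jaw": 3},{"tx": 0,"ty": 0,"tz": 0.1,"ax": 0,"ay": 0,"az": 0,"jaw": 3},{"tx": 0,"ty": 0,"tz": 0,"ax": 0,"ay": 0,"az": 0,"jaw": 3}]}}

```text
time_s: 7.35
tool_pos: [0.651, 0.2046, 0.0602]
eef_rot: [3.139, 0.0, 1.857]
wrist_force: [-0.3, 0.6, -0.8]
grip_width: 0.0358
gripper_force: 20.0
```

```bash
python3 go.py .650 .204 .0578 1.857
```

```text
t 7.35 pos [0.651  0.2046 0.0602] rot [3.139 0.    1.857] j [ 0.23  0.34  1.7  -0.    1.1  -0.06]
cm [-0.03 -0.12  0.24] turn [ 0.0025  0.0002 -0.    ] rows 0.1
```

Emit:
{"fn": "move_arm", "kwargs": {"deltas": [{"tx": 0,"ty": -0.1,"tz": 0.1,"ax": 0,"ay": 0,"az": 0,"jaw": 3},{"tx": 0,"ty": 0,"tz": 0.05,"ax": 0,"ay": 0,"az": 0,"jaw": 3},{"tx": 0,"ty": 0,"tz": 0.05,"ax": 0,"ay": 0,"az": 0,"jaw": 3},{"tx": 0,"ty": 0,"tz": 0,"ax": 0,"ay": 0,"az": 0,"jaw": 3},{"tx": 0,"ty": 0,"tz": 0,"ax": 0,"ay": 0,"az": 0,"jaw": 3}]}}

```text
time_s: 7.85
tool_pos: [0.6494, 0.2043, 0.0576]
eef_rot: [3.141, 0.0, 1.857]
wrist_force: [-2.4, -1.0, 4.7]
grip_width: 0.0357
gripper_force: 20.0
```

Emit:
{"fn": "move_arm", "kwargs": {"deltas": [{"tx": 0,"ty": 0,"tz": 0,"ax": 0,"ay": 0,"az": 0,"jaw": 4},{"tx": 0,"ty": 0,"tz": 0,"ax": 0,"ay": 0,"az": 0,"jaw": 5},{"tx": 0,"ty": 0,"tz": 0,"ax": 0,"ay": 0,"az": 0,"jaw": 6},{"tx": 0,"ty": 0,"tz": 0,"ax": 0,"ay": 0,"az": 0,"jaw": 7},{"tx": 0,"ty": 0,"tz": 0,"ax": 0,"ay": 0,"az": 0,"jaw": 8},{"tx": 0,"ty": 0,"tz": -1,"ax": 0,"ay": 0,"az": 0,"jaw": 9.5},{"tx": 0,"ty": 0,"tz": -3,"ax": 0,"ay": 0,"az": 0,"jaw": 9.5},{"tx": 0,"ty": 0,"tz": -4,"ax": 0,"ay": 0,"az": 0,"jaw": 9.5},{"tx": 0,"ty": 0,"tz": -4,"ax": 0,"ay": 0,"az": 0,"jaw": 9.5},{"tx": 0,"ty": 0,"tz": -4,"ax": 0,"ay": 0,"az": 0,"jaw": 9.5}]}}

```text
time_s: 8.85
tool_pos: [0.649, 0.2042, 0.2191]
eef_rot: [3.141, 0.0, 1.857]
wrist_force: [1.3, -0.2, -0.8]
grip_width: 0.0942
gripper_force: 0.0
```

```bash
cat > top.py <<'E'
import sys; from h import *
im,d=snapshot("top"); cv2.imwrite(sys.argv[1],im); P=pose("top"); a=list(map(float,sys.argv[2:]))
for i in range(0,len(a),4): print(topface(im,d,P,a[i],a[i+1:i+3],a[i+3],bright=130))
E
python3 go.py .482 -.056 .2 3.493; python3 look.py pics/w3.png .068 .65 .204 .08; python3 top.py pics/t3.png .062 .573 -.024 .05 .062 .482 -.057 .05 .028 .4518 -.0643 .06
```

```text
t 8.85 pos [0.649  0.2042 0.2191] rot [3.141 0.    1.857] j [ 0.23  0.2   1.59  0.    1.35 -0.06]
cm [-20.26 -23.36   1.9 ] turn [ 6.0000e-04  7.0000e-04 -1.6362e+00] rows 11.0
((649.1, 205.8), (35.8, 119.8), -1.284, 0.0677)
((573.1, -24.2), (56.1, 56.1), -1.241, 0.0629)
((479.6, -52.8), (57.6, 60.3), -1.559, 0.0632)
((451.7, -64.0), (30.9, 66.3), -1.239, 0.0286)
```

Emit:
{"fn": "move_arm", "kwargs": {"deltas": [{"tx": -2.4,"ty": -2.8,"tz": 0,"ax": 0,"ay": 0,"az": 0,"jaw": 9.5},{"tx": -3,"ty": -3.4,"tz": 0,"ax": 0,"ay": 0,"az": 0,"jaw": 9.5},{"tx": -3,"ty": -3.4,"tz": 0,"ax": 0,"ay": 0,"az": 0,"jaw": 9.5},{"tx": -3,"ty": -3.4,"tz": 0,"ax": 0,"ay": 0,"az": 0,"jaw": 9.5},{"tx": -3,"ty": -3.4,"tz": 0,"ax": 0,"ay": 0,"az": 0,"jaw": 9.5},{"tx": -3,"ty": -3.4,"tz": 0,"ax": 0,"ay": 0,"az": 0,"jaw": 9.5},{"tx": -2.9,"ty": -3.5,"tz": 0,"ax": 0,"ay": 0,"az": 0,"jaw": 9.5},{"tx": 0,"ty": 0,"tz": 0,"ax": 0,"ay": 0,"az": 0,"jaw": 9.5},{"tx": 0,"ty": 0,"tz": 0,"ax": 0,"ay": 0,"az": 0,"jaw": 9.5}]}}

```text
time_s: 9.85
tool_pos: [0.4825, -0.0568, 0.217]
eef_rot: [3.141, 0.0, 1.855]
wrist_force: [0.2, -0.3, -1.1]
grip_width: 0.095
gripper_force: 0.0
```

```bash
python3 look.py pics/w4.png .062 .482 -.056 .045 .062 .573 -.024 .05;python3 go.py .482 -.056 .0525 1.857
```

```text
((478.7, -51.5), (60.6, 61.5), -1.287, 0.0619)
((571.6, -22.8), (57.7, 56.7), 0.336, 0.0616)
t 9.9 pos [ 0.4829 -0.0562  0.217 ] rot [3.141 0.    1.856] j [-0.23 -0.24  2.02  0.    1.35 -0.51]
cm [ 0.04 -0.1  16.45] turn [ 0.0009  0.     -0.0008] rows 3.3
```

View pics/w4.png

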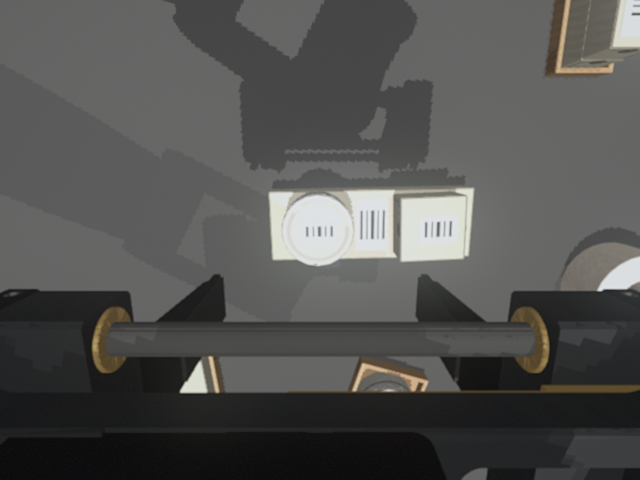

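Emit:
{"fn": "move_arm", "kwargs": {"deltas": [{"tx": 0.5,"ty": -0.25,"tz": 4,"ax": 0,"ay": 0,"az": 0,"jaw": 9.5},{"tx": 0,"ty": 0,"tz": 4,"ax": 0,"ay": 0,"az": 0,"jaw": 9.5},{"tx": 0,"ty": 0,"tz": 4,"ax": 0,"ay": 0,"az": 0,"jaw": 9.5},{"tx": 0,"ty": 0,"tz": 3,"ax": 0,"ay": 0,"az": 0,"jaw": 9.5},{"tx": 0,"ty": 0,"tz": 1.3,"ax": 0,"ay": 0,"az": 0,"jaw": 9.5},{"tx": 0,"ty": 0,"tz": 0,"ax": 0,"ay": 0,"az": 0,"jaw": 7.5},{"tx": 0,"ty": 0,"tz": 0,"ax": 0,"ay": 0,"az": 0,"jaw": 6.5},{"tx": 0,"ty": 0,"tz": 0,"ax": 0,"ay": 0,"az": 0,"jaw": 5.7},{"tx": 0,"ty": 0,"tz": 0,"ax": 0,"ay": 0,"az": 0,"jaw": 5.7},{"tx": 0,"ty": 0,"tz": 0,"ax": 0,"ay": 0,"az": 0,"jaw": 5.7},{"tx": 0,"ty": 0,"tz": 0,"ax": 0,"ay": 0,"az": 0,"jaw": 5.7},{"tx": 0,"ty": 0,"tz": 0,"ax": 0,"ay": 0,"az": 0,"jaw": 5.7}], "force": 20}}

```text
time_s: 11.1
tool_pos: [0.4798, -0.0524, 0.0551]
eef_rot: [3.14, 0.001, 1.857]
wrist_force: [-1.6, -0.2, 6.0]
grip_width: 0.0618
gripper_force: 20.0
```

```bash
python3 go.py .606 -.227 .18 1.857
```

```text
t 11.1 pos [ 0.4798 -0.0524  0.0551] rot [3.140e+00 1.000e-03 1.857e+00] j [-0.22 -0.06  2.16 -0.    1.04 -0.51]
cm [-20.32   7.2  -12.47] turn [ 0.0015  0.0009 -0.0003] rows 5.0
```

Emit:
{"fn": "move_arm", "kwargs": {"deltas": [{"tx": 0,"ty": 0,"tz": -0.2,"ax": 0,"ay": 0,"az": 0,"jaw": 5.7},{"tx": 0,"ty": 0,"tz": -0.2,"ax": 0,"ay": 0,"az": 0,"jaw": 5.7},{"tx": 0,"ty": 0,"tz": -0.2,"ax": 0,"ay": 0,"az": 0,"jaw": 5.7},{"tx": 0,"ty": 0,"tz": 0,"ax": 0,"ay": 0,"az": 0,"jaw": 5.7}]}}

```text
time_s: 11.5
tool_pos: [0.479, -0.0522, 0.0597]
eef_rot: [3.141, 0.0, 1.857]
wrist_force: [-0.1, -0.2, -0.8]
grip_width: 0.0621
gripper_force: 20.0
```

Emit:
{"fn": "move_arm", "kwargs": {"deltas": [{"tx": 0,"ty": 0,"tz": -2,"ax": 0,"ay": 0,"az": 0,"jaw": 5.7},{"tx": 0,"ty": 0,"tz": -4,"ax": 0,"ay": 0,"az": 0,"jaw": 5.7},{"tx": 0,"ty": 0,"tz": -4,"ax": 0,"ay": 0,"az": 0,"jaw": 5.7},{"tx": -2,"ty": 0.7,"tz": -2,"ax": 0,"ay": 0,"az": 0,"jaw": 5.7},{"tx": -3.5,"ty": 1.3,"tz": 0,"ax": 0,"ay": 0,"az": 0,"jaw": 5.7},{"tx": -4,"ty": 1.4,"tz": 0,"ax": 0,"ay": 0,"az": 0,"jaw": 5.7},{"tx": -4,"ty": 1.4,"tz": 0,"ax": 0,"ay": 0,"az": 0,"jaw": 5.7},{"tx": -4,"ty": 1.4,"tz": 0,"ax": 0,"ay": 0,"az": 0,"jaw": 5.7},{"tx": -2,"ty": 0.7,"tz": 0,"ax": 0,"ay": 0,"az": 0,"jaw": 5.7},{"tx": -0.8,"ty": 0.3,"tz": 0,"ax": 0,"ay": 0,"az": 0,"jaw": 5.7},{"tx": 0,"ty": 0,"tz": 0,"ax": 0,"ay": 0,"az": 0,"jaw": 5.7},{"tx": 0,"ty": 0,"tz": 0,"ax": 0,"ay": 0,"az": 0,"jaw": 5.7}]}}

```text
time_s: 12.7
tool_pos: [0.6047, -0.2256, 0.1792]
eef_rot: [-3.141, -0.001, 1.857]
wrist_force: [-0.4, 0.8, -1.5]
grip_width: 0.0612
gripper_force: 20.0
```

```bash
python3 go.py .606 -.227 .067 1.857; python3 look.py pics/w5.png .038 .606 -.227 .05
```

```text
t 12.7 pos [ 0.6047 -0.2256  0.1792] rot [-3.141e+00 -1.000e-03  1.857e+00] j [-0.44  0.15  1.71  0.    1.28 -0.73]
cm [-0.18  0.1  11.22] turn [-0.0008 -0.0012  0.0002] rows 2.2
((601.5, -211.1), (61.3, 33.3), 0.273, 0.0378)
```

View pics/w5.png

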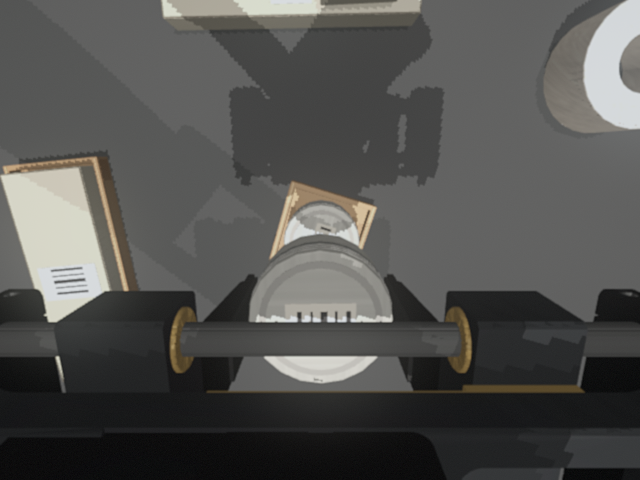

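Emit:
{"fn": "move_arm", "kwargs": {"deltas": [{"tx": -0.05,"ty": 0.05,"tz": 3,"ax": 0,"ay": 0,"az": 0,"jaw": 5.7},{"tx": 0,"ty": 0,"tz": 4,"ax": 0,"ay": 0,"az": 0,"jaw": 5.7},{"tx": 0,"ty": 0,"tz": 2.5,"ax": 0,"ay": 0,"az": 0,"jaw": 5.7},{"tx": 0,"ty": 0,"tz": 1,"ax": 0,"ay": 0,"az": 0,"jaw": 5.7},{"tx": 0,"ty": 0,"tz": 0.4,"ax": 0,"ay": 0,"az": 0,"jaw": 5.7},{"tx": 0,"ty": 0,"tz": 0.2,"ax": 0,"ay": 0,"az": 0,"jaw": 5.7},{"tx": 0,"ty": 0,"tz": 0,"ax": 0,"ay": 0,"az": 0,"jaw": 5.7},{"tx": 0,"ty": 0,"tz": 0,"ax": 0,"ay": 0,"az": 0,"jaw": 5.7}]}}

```text
time_s: 13.55
tool_pos: [0.607, -0.2273, 0.0705]
eef_rot: [3.139, 0.002, 1.857]
wrist_force: [-0.4, -0.3, -0.5]
grip_width: 0.0616
gripper_force: 20.0
```

Emit:
{"fn": "move_arm", "kwargs": {"deltas": [{"tx": 0,"ty": 0,"tz": 0.1,"ax": 0,"ay": 0,"az": 0,"jaw": 5.7},{"tx": 0,"ty": 0,"tz": 0.05,"ax": 0,"ay": 0,"az": 0,"jaw": 5.7},{"tx": 0,"ty": 0,"tz": 0,"ax": 0,"ay": 0,"az": 0,"jaw": 5.7},{"tx": 0,"ty": 0,"tz": 0,"ax": 0,"ay": 0,"az": 0,"jaw": 5.7}]}}

```text
time_s: 13.95
tool_pos: [0.606, -0.2269, 0.0672]
eef_rot: [3.142, 0.0, 1.857]
wrist_force: [0.5, 0.5, -1.1]
grip_width: 0.0616
gripper_force: 20.0
```

Still free; about 2 mm more.

Emit:
{"fn": "move_arm", "kwargs": {"deltas": [{"tx": 0.05,"ty": 0,"tz": 0.1,"ax": 0,"ay": 0,"az": 0,"jaw": 5.7},{"tx": 0,"ty": 0,"tz": 0.05,"ax": 0,"ay": 0,"az": 0,"jaw": 5.7},{"tx": 0,"ty": 0,"tz": 0.05,"ax": 0,"ay": 0,"az": 0,"jaw": 5.7},{"tx": 0,"ty": 0,"tz": 0,"ax": 0,"ay": 0,"az": 0,"jaw": 5.7},{"tx": 0,"ty": 0,"tz": 0,"ax": 0,"ay": 0,"az": 0,"jaw": 5.7}]}}

```text
time_s: 14.45
tool_pos: [0.6058, -0.2264, 0.0652]
eef_rot: [3.142, -0.0, 1.857]
wrist_force: [0.4, 0.8, -1.3]
grip_width: 0.0619
gripper_force: 20.0
```

Emit:
{"fn": "move_arm", "kwargs": {"deltas": [{"tx": 0,"ty": 0,"tz": 0.05,"ax": 0,"ay": 0,"az": 0,"jaw": 5.7},{"tx": 0,"ty": 0,"tz": 0.05,"ax": 0,"ay": 0,"az": 0,"jaw": 5.7},{"tx": 0,"ty": 0,"tz": 0,"ax": 0,"ay": 0,"az": 0,"jaw": 5.7},{"tx": 0,"ty": 0,"tz": 0,"ax": 0,"ay": 0,"az": 0,"jaw": 5.7}]}}

```text
time_s: 14.85
tool_pos: [0.6059, -0.2265, 0.0651]
eef_rot: [-3.142, 0.0, 1.857]
wrist_force: [-3.0, 1.7, 4.8]
grip_width: 0.0617
gripper_force: 20.0
```

Emit:
{"fn": "move_arm", "kwargs": {"deltas": [{"tx": 0,"ty": 0,"tz": 0,"ax": 0,"ay": 0,"az": 0,"jaw": 6.5},{"tx": 0,"ty": 0,"tz": 0,"ax": 0,"ay": 0,"az": 0,"jaw": 7.5},{"tx": 0,"ty": 0,"tz": 0,"ax": 0,"ay": 0,"az": 0,"jaw": 8.5},{"tx": 0,"ty": 0,"tz": 0,"ax": 0,"ay": 0,"az": 0,"jaw": 9.5},{"tx": 0,"ty": 0,"tz": 0,"ax": 0,"ay": 0,"az": 0,"jaw": 9.5},{"tx": 0,"ty": 0,"tz": -1,"ax": 0,"ay": 0,"az": 0,"jaw": 9.5},{"tx": 0,"ty": 0,"tz": -4,"ax": 0,"ay": 0,"az": 0,"jaw": 9.5},{"tx": 0,"ty": 0,"tz": -4,"ax": 0,"ay": 0,"az": 0,"jaw": 9.5},{"tx": 0,"ty": 0,"tz": -4,"ax": 0,"ay": 0,"az": 0,"jaw": 9.5},{"tx": 0,"ty": 0,"tz": -2,"ax": 0,"ay": 0,"az": 0,"jaw": 9.5}]}}

```text
time_s: 15.85
tool_pos: [0.6075, -0.2272, 0.2202]
eef_rot: [3.136, 0.005, 1.857]
wrist_force: [1.1, -0.0, 0.3]
grip_width: 0.0949
gripper_force: 0.0
```

```bash
python3 look.py pics/w6.png .072 .606 -.226 .05; python3 top.py pics/t6.png .062 .573 -.024 .05 ; python3 go.py .572 -.023 .21 1.9
```

```text
((605.7, -225.1), (61.9, 61.2), 1.424, 0.0719)
((573.1, -24.2), (56.1, 56.1), -1.241, 0.0625)
t 15.95 pos [ 0.6081 -0.2275  0.2202] rot [3.134 0.006 1.857] j [-0.44  0.12  1.67  0.    1.34 -0.73]
cm [20.64  2.3   0.91] turn [ 0.0071  0.0065 -0.0432] rows 4.2
```

Emit:
{"fn": "move_arm", "kwargs": {"deltas": [{"tx": 3,"ty": 0.3,"tz": 0,"ax": 0,"ay": 0,"az": 0,"jaw": 9.5},{"tx": 4,"ty": 0.4,"tz": 0,"ax": 0,"ay": 0,"az": 0,"jaw": 9.5},{"tx": 4.2,"ty": 0.5,"tz": 0,"ax": 0,"ay": 0,"az": 0,"jaw": 9.5},{"tx": 4.2,"ty": 0.5,"tz": 0,"ax": 0,"ay": 0,"az": 0,"jaw": 9.5},{"tx": 3.2,"ty": 0.4,"tz": 0,"ax": 0,"ay": 0,"az": 0,"jaw": 9.5},{"tx": 2,"ty": 0.2,"tz": 0,"ax": 0,"ay": 0,"az": -0.045,"jaw": 9.5},{"tx": 0,"ty": 0,"tz": 0,"ax": 0,"ay": 0,"az": 0,"jaw": 9.5},{"tx": 0,"ty": 0,"tz": 0,"ax": 0,"ay": 0,"az": 0,"jaw": 9.5}]}}

```text
time_s: 16.75
tool_pos: [0.5692, -0.0223, 0.2128]
eef_rot: [-3.14, -0.0, 1.902]
wrist_force: [0.9, -0.2, 0.7]
grip_width: 0.0952
gripper_force: 0.0
```

```bash
python3 look.py pics/w7.png .062 .572 -.023 .05;python3 go.py .572 -.023 .0525 1.9
```

```text
((572.4, -22.6), (55.9, 56.3), -1.238, 0.0616)
t 16.8 pos [ 0.5694 -0.0228  0.2131] rot [-3.14  -0.     1.901] j [-0.13 -0.04  1.85 -0.    1.33 -0.46]
cm [-0.1   0.26 16.06] turn [-0.0015 -0.0002  0.0011] rows 3.2
```

Emit:
{"fn": "move_arm", "kwargs": {"deltas": [{"tx": -0.1,"ty": 0.3,"tz": 4,"ax": 0,"ay": 0,"az": 0,"jaw": 9.5},{"tx": 0,"ty": 0,"tz": 4,"ax": 0,"ay": 0,"az": 0,"jaw": 9.5},{"tx": 0,"ty": 0,"tz": 4,"ax": 0,"ay": 0,"az": 0,"jaw": 9.5},{"tx": 0,"ty": 0,"tz": 2.8,"ax": 0,"ay": 0,"az": 0,"jaw": 9.5},{"tx": 0,"ty": 0,"tz": 1.1,"ax": 0,"ay": 0,"az": 0,"jaw": 8.5},{"tx": 0,"ty": 0,"tz": 0,"ax": 0,"ay": 0,"az": 0,"jaw": 7},{"tx": 0,"ty": 0,"tz": 0,"ax": 0,"ay": 0,"az": 0,"jaw": 6},{"tx": 0,"ty": 0,"tz": 0,"ax": 0,"ay": 0,"az": 0,"jaw": 5.2},{"tx": 0,"ty": 0,"tz": 0,"ax": 0,"ay": 0,"az": 0,"jaw": 5.2},{"tx": 0,"ty": 0,"tz": 0,"ax": 0,"ay": 0,"az": 0,"jaw": 5.2},{"tx": 0,"ty": 0,"tz": 0,"ax": 0,"ay": 0,"az": 0,"jaw": 5.2},{"tx": 0,"ty": 0,"tz": 0,"ax": 0,"ay": 0,"az": 0,"jaw": 5.2}], "force": 20}}

```text
time_s: 18.0
tool_pos: [0.574, -0.0225, 0.0568]
eef_rot: [3.14, 0.001, 1.902]
wrist_force: [-1.4, 0.2, 6.3]
grip_width: 0.0563
gripper_force: 20.0
```

Emit:
{"fn": "move_arm", "kwargs": {"deltas": [{"tx": 0,"ty": 0,"tz": 0,"ax": 0,"ay": 0,"az": 0,"jaw": 5.2},{"tx": 0,"ty": 0,"tz": 0,"ax": 0,"ay": 0,"az": 0,"jaw": 5.2},{"tx": 0,"ty": 0,"tz": 0,"ax": 0,"ay": 0,"az": 0,"jaw": 5.2}]}}

```text
time_s: 18.3
tool_pos: [0.574, -0.0225, 0.0568]
eef_rot: [3.14, 0.001, 1.902]
wrist_force: [-0.3, -1.6, 6.3]
grip_width: 0.0559
gripper_force: 20.0
```

```bash
python3 go.py .429 .3225 .18 1.484
```

```text
t 18.3 pos [ 0.574  -0.0225  0.0568] rot [3.140e+00 1.000e-03 1.902e+00] j [-0.13  0.13  1.96 -0.    1.05 -0.46]
cm [ 37.32  -2.47 -12.37] turn [0.0023 0.0008 0.4179] rows 7.9
```

Emit:
{"fn": "move_arm", "kwargs": {"deltas": [{"tx": 0,"ty": 0,"tz": -0.5,"ax": 0,"ay": 0,"az": 0,"jaw": 5.2},{"tx": 0,"ty": 0,"tz": -2,"ax": 0,"ay": 0,"az": 0,"jaw": 5.2},{"tx": 0,"ty": 0,"tz": -4,"ax": 0,"ay": 0,"az": 0,"jaw": 5.2},{"tx": 0,"ty": 0,"tz": -4,"ax": 0,"ay": 0,"az": 0,"jaw": 5.2},{"tx": 2,"ty": -0.2,"tz": -2,"ax": 0,"ay": 0,"az": 0,"jaw": 5.2},{"tx": 4,"ty": -0.2,"tz": 0,"ax": 0,"ay": 0,"az": 0,"jaw": 5.2},{"tx": 4.5,"ty": -0.3,"tz": 0,"ax": 0,"ay": 0,"az": 0,"jaw": 5.2},{"tx": 4.5,"ty": -0.3,"tz": 0,"ax": 0,"ay": 0,"az": 0,"jaw": 5.2},{"tx": 4.5,"ty": -0.3,"tz": 0,"ax": 0,"ay": 0,"az": 0,"jaw": 5.2},{"tx": 4.5,"ty": -0.3,"tz": 0,"ax": 0,"ay": 0,"az": 0,"jaw": 5.2},{"tx": 4.5,"ty": -0.3,"tz": 0,"ax": 0,"ay": 0,"az": 0,"jaw": 5.2},{"tx": 4.5,"ty": -0.3,"tz": 0,"ax": 0,"ay": 0,"az": 0,"jaw": 5.2}]}}

```text
time_s: 19.5
tool_pos: [0.4435, 0.2841, 0.18]
eef_rot: [-3.141, -0.0, 1.902]
wrist_force: [0.8, 0.7, -0.5]
grip_width: 0.0559
gripper_force: 20.0
```

Emit:
{"fn": "move_arm", "kwargs": {"deltas": [{"tx": 3,"ty": -0.2,"tz": 0,"ax": 0,"ay": 0,"az": 0,"jaw": 5.2},{"tx": 1.3,"ty": -0.1,"tz": 0,"ax": 0,"ay": 0,"az": 0,"jaw": 5.2},{"tx": 0,"ty": 0,"tz": 0,"ax": 0,"ay": 0,"az": 0.12,"jaw": 5.2},{"tx": 0,"ty": 0,"tz": 0,"ax": 0,"ay": 0,"az": 0.14,"jaw": 5.2},{"tx": 0,"ty": 0,"tz": 0,"ax": 0,"ay": 0,"az": 0.1,"jaw": 5.2},{"tx": 0,"ty": 0,"tz": 0,"ax": 0,"ay": 0,"az": 0.058,"jaw": 5.2},{"tx": 0,"ty": 0,"tz": 0,"ax": 0,"ay": 0,"az": 0,"jaw": 5.2},{"tx": 0,"ty": 0,"tz": 0,"ax": 0,"ay": 0,"az": 0,"jaw": 5.2}]}}

```text
time_s: 20.3
tool_pos: [0.4281, 0.3219, 0.1799]
eef_rot: [-3.141, 0.0, 1.485]
wrist_force: [-0.0, -0.7, -0.5]
grip_width: 0.0559
gripper_force: 20.0
```

```bash
python3 look.py pics/w8.png .038 .429 .323 .05; python3 go.py .429 .323 .071 1.484
```

```text
((429.1, 338.5), (30.3, 55.4), -0.086, 0.0377)
t 20.35 pos [0.4282 0.3219 0.18  ] rot [-3.141  0.     1.484] j [ 0.54 -0.09  1.96 -0.    1.27  0.63]
cm [ 0.12  0.08 10.9 ] turn [-0.0002  0.0004  0.0003] rows 2.2
```

View pics/w8.png

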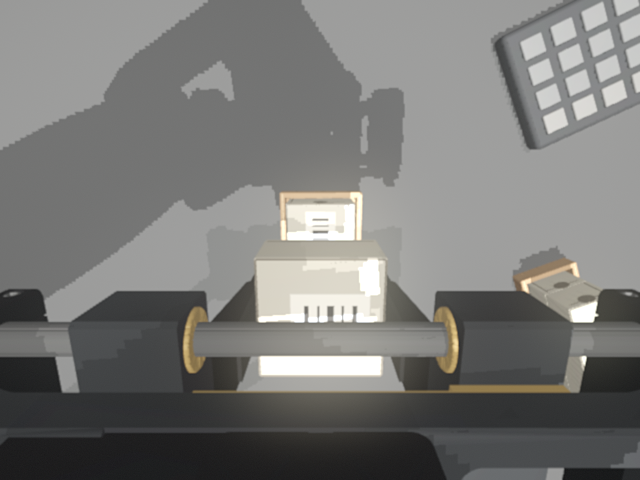

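Emit:
{"fn": "move_arm", "kwargs": {"deltas": [{"tx": 0.2,"ty": 0,"tz": 3,"ax": 0,"ay": 0,"az": 0,"jaw": 5.2},{"tx": 0,"ty": 0,"tz": 4,"ax": 0,"ay": 0,"az": 0,"jaw": 5.2},{"tx": 0,"ty": 0,"tz": 2.5,"ax": 0,"ay": 0,"az": 0,"jaw": 5.2},{"tx": 0,"ty": 0,"tz": 1,"ax": 0,"ay": 0,"az": 0,"jaw": 5.2},{"tx": 0,"ty": 0,"tz": 0.3,"ax": 0,"ay": 0,"az": 0,"jaw": 5.2},{"tx": 0,"ty": 0,"tz": 0.1,"ax": 0,"ay": 0,"az": 0,"jaw": 5.2},{"tx": 0,"ty": 0,"tz": 0,"ax": 0,"ay": 0,"az": 0,"jaw": 5.2},{"tx": 0,"ty": 0,"tz": 0,"ax": 0,"ay": 0,"az": 0,"jaw": 5.2}]}}

```text
time_s: 21.15
tool_pos: [0.4293, 0.325, 0.0728]
eef_rot: [3.139, -0.002, 1.484]
wrist_force: [0.2, 0.9, -0.5]
grip_width: 0.0559
gripper_force: 20.0
```

Emit:
{"fn": "move_arm", "kwargs": {"deltas": [{"tx": 0,"ty": 0,"tz": 0.1,"ax": 0,"ay": 0,"az": 0,"jaw": 5.2},{"tx": 0,"ty": 0,"tz": 0.05,"ax": 0,"ay": 0,"az": 0,"jaw": 5.2},{"tx": 0,"ty": 0,"tz": 0.05,"ax": 0,"ay": 0,"az": 0,"jaw": 5.2},{"tx": 0,"ty": 0,"tz": 0,"ax": 0,"ay": 0,"az": 0,"jaw": 5.2},{"tx": 0,"ty": 0,"tz": 0,"ax": 0,"ay": 0,"az": 0,"jaw": 5.2}]}}

```text
time_s: 21.65
tool_pos: [0.4282, 0.3243, 0.0691]
eef_rot: [-3.141, 0.0, 1.484]
wrist_force: [-0.2, 0.3, -0.8]
grip_width: 0.0558
gripper_force: 20.0
```

Emit:
{"fn": "move_arm", "kwargs": {"deltas": [{"tx": 0,"ty": 0,"tz": 0.1,"ax": 0,"ay": 0,"az": 0,"jaw": 5.2},{"tx": 0,"ty": 0,"tz": 0.05,"ax": 0,"ay": 0,"az": 0,"jaw": 5.2},{"tx": 0,"ty": 0,"tz": 0.05,"ax": 0,"ay": 0,"az": 0,"jaw": 5.2},{"tx": 0,"ty": 0,"tz": 0.05,"ax": 0,"ay": 0,"az": 0,"jaw": 5.2},{"tx": 0,"ty": 0,"tz": 0,"ax": 0,"ay": 0,"az": 0,"jaw": 5.2},{"tx": 0,"ty": 0,"tz": 0,"ax": 0,"ay": 0,"az": 0,"jaw": 5.2}]}}

```text
time_s: 22.25
tool_pos: [0.4283, 0.3244, 0.0669]
eef_rot: [3.141, -0.0, 1.484]
wrist_force: [0.1, -1.3, 1.4]
grip_width: 0.0558
gripper_force: 20.0
```

Just touching; half a millimetre more, then release.

Emit:
{"fn": "move_arm", "kwargs": {"deltas": [{"tx": 0,"ty": 0,"tz": 0.05,"ax": 0,"ay": 0,"az": 0,"jaw": 5.2},{"tx": 0,"ty": 0,"tz": 0,"ax": 0,"ay": 0,"az": 0,"jaw": 5.2},{"tx": 0,"ty": 0,"tz": 0,"ax": 0,"ay": 0,"az": 0,"jaw": 6},{"tx": 0,"ty": 0,"tz": 0,"ax": 0,"ay": 0,"az": 0,"jaw": 7},{"tx": 0,"ty": 0,"tz": 0,"ax": 0,"ay": 0,"az": 0,"jaw": 8},{"tx": 0,"ty": 0,"tz": 0,"ax": 0,"ay": 0,"az": 0,"jaw": 9.5},{"tx": 0,"ty": 0,"tz": 0,"ax": 0,"ay": 0,"az": 0,"jaw": 9.5},{"tx": 0,"ty": 0,"tz": -1,"ax": 0,"ay": 0,"az": 0,"jaw": 9.5},{"tx": 0,"ty": 0,"tz": -4,"ax": 0,"ay": 0,"az": 0,"jaw": 9.5},{"tx": 0,"ty": 0,"tz": -4,"ax": 0,"ay": 0,"az": 0,"jaw": 9.5},{"tx": 0,"ty": 0,"tz": -3,"ax": 0,"ay": 0,"az": 0,"jaw": 9.5},{"tx": 0,"ty": 0,"tz": -2,"ax": 0,"ay": 0,"az": 0,"jaw": 9.5}]}}

```text
time_s: 23.45
tool_pos: [0.4293, 0.325, 0.2104]
eef_rot: [3.137, -0.003, 1.484]
wrist_force: [-0.2, 0.2, -0.5]
grip_width: 0.0953
gripper_force: 0.0
```

```bash
python3 look.py pics/w9.png .072 .4285 .3245 .05; python3 top.py pics/t9.png .072 .606 -.226 .05 .068 .65 .204 .08 .028 .526 -.04 .12 .032 .411 -.323 .12; python3 go.py .526 -.04 .2 .345
```

```text
((428.2, 325.2), (55.8, 56.1), -0.087, 0.0717)
((605.3, -227.5), (60.2, 60.8), -0.004, 0.0729)
((649.4, 204.0), (37.4, 120.2), -1.279, 0.0685)
((527.8, -40.0), (190.3, 66.4), 0.303, 0.0287)
((411.8, -321.9), (73.5, 191.6), -1.174, 0.0329)
t 23.55 pos [0.4302 0.3256 0.2112] rot [ 3.135 -0.005  1.484] j [ 0.55 -0.11  1.93  0.    1.32  0.64]
cm [-35.59  12.71   1.02] turn [ 0.0032 -0.0085  1.1388] rows 7.6
```

View pics/t9.png

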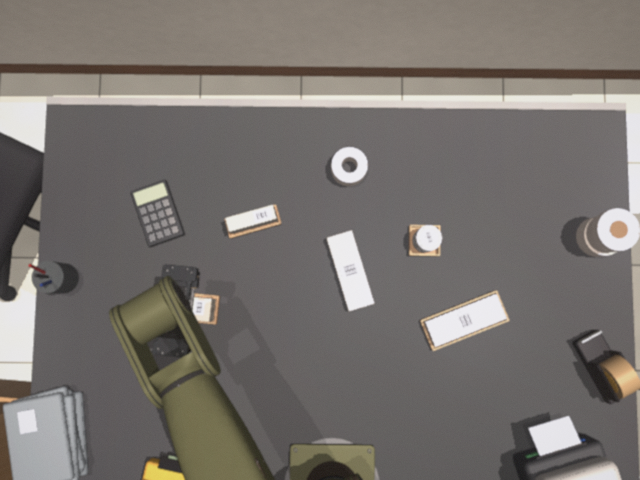

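Emit:
{"fn": "move_arm", "kwargs": {"deltas": [{"tx": -3,"ty": 1.1,"tz": 0,"ax": 0,"ay": 0,"az": 0,"jaw": 9.5},{"tx": -4.5,"ty": 1.6,"tz": 0,"ax": 0,"ay": 0,"az": 0,"jaw": 9.5},{"tx": -4.5,"ty": 1.6,"tz": 0,"ax": 0,"ay": 0,"az": 0,"jaw": 9.5},{"tx": -4.5,"ty": 1.6,"tz": 0,"ax": 0,"ay": 0,"az": 0,"jaw": 9.5},{"tx": -4.5,"ty": 1.6,"tz": 0,"ax": 0,"ay": 0,"az": 0,"jaw": 9.5},{"tx": -4.5,"ty": 1.6,"tz": 0,"ax": 0,"ay": 0,"az": 0,"jaw": 9.5},{"tx": -4.5,"ty": 1.6,"tz": 0,"ax": 0,"ay": 0,"az": 0,"jaw": 9.5},{"tx": -4,"ty": 1.6,"tz": 0,"ax": 0,"ay": 0,"az": 0,"jaw": 9.5},{"tx": -1.6,"ty": 0.6,"tz": 0,"ax": 0,"ay": 0,"az": 0,"jaw": 9.5}]}}

```text
time_s: 24.45
tool_pos: [0.5256, -0.0446, 0.2047]
eef_rot: [-3.14, 0.0, 1.48]
wrist_force: [-0.3, 0.5, -0.2]
grip_width: 0.0951
gripper_force: 0.0
```

Emit:
{"fn": "move_arm", "kwargs": {"deltas": [{"tx": 0,"ty": 0,"tz": 0,"ax": 0,"ay": 0,"az": 0.13,"jaw": 9.5},{"tx": 0,"ty": 0,"tz": 0,"ax": 0,"ay": 0,"az": 0.14,"jaw": 9.5},{"tx": 0,"ty": 0,"tz": 0,"ax": 0,"ay": 0,"az": 0.14,"jaw": 9.5},{"tx": 0,"ty": 0,"tz": 0,"ax": 0,"ay": 0,"az": 0.14,"jaw": 9.5},{"tx": 0,"ty": 0,"tz": 0,"ax": 0,"ay": 0,"az": 0.14,"jaw": 9.5},{"tx": 0,"ty": 0,"tz": 0,"ax": 0,"ay": 0,"az": 0.14,"jaw": 9.5},{"tx": 0,"ty": 0,"tz": 0,"ax": 0,"ay": 0,"az": 0.14,"jaw": 9.5},{"tx": 0,"ty": 0,"tz": 0,"ax": 0,"ay": 0,"az": 0.14,"jaw": 9.5},{"tx": 0,"ty": 0,"tz": 0,"ax": 0,"ay": 0,"az": 0.07,"jaw": 9.5},{"tx": 0,"ty": 0,"tz": 0,"ax": 0,"ay": 0,"az": 0,"jaw": 9.5}]}}

```text
time_s: 25.45
tool_pos: [0.5252, -0.0407, 0.205]
eef_rot: [-3.14, 0.002, 0.305]
wrist_force: [-1.1, 1.0, -1.5]
grip_width: 0.0949
gripper_force: 0.0
```

```bash
python3 look.py pics/w10.png .028 .5278 -.04 .12; python3 go.py .5275 -.0395 .0265 .303
```

```text
((528.3, -38.9), (186.3, 65.7), 0.304, 0.0277)
t 25.5 pos [ 0.5253 -0.0408  0.2051] rot [-3.141e+00  1.000e-03  3.060e-01] j [-0.18 -0.13  1.95  0.    1.32  1.09]
cm [ 0.28 -0.04 17.86] turn [-0.0011  0.0014  0.003 ] rows 3.6
```

View pics/w10.png

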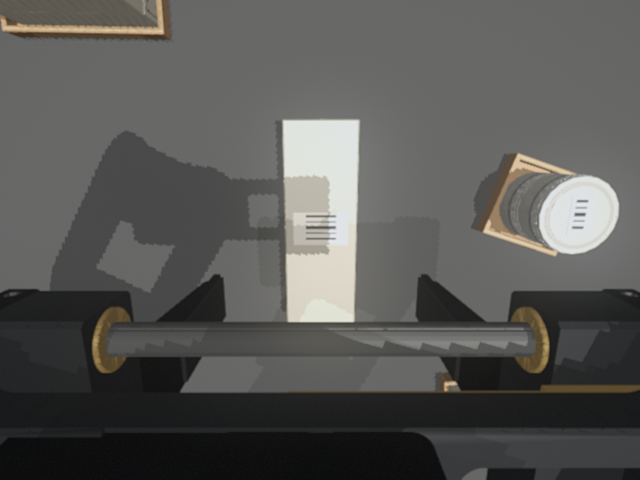

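Emit:
{"fn": "move_arm", "kwargs": {"deltas": [{"tx": 0.3,"ty": 0,"tz": 4,"ax": 0,"ay": 0,"az": 0,"jaw": 9.5},{"tx": 0,"ty": 0,"tz": 4,"ax": 0,"ay": 0,"az": 0,"jaw": 9.5},{"tx": 0,"ty": 0,"tz": 4,"ax": 0,"ay": 0,"az": 0,"jaw": 9.5},{"tx": 0,"ty": 0,"tz": 3,"ax": 0,"ay": 0,"az": 0,"jaw": 9.5},{"tx": 0,"ty": 0,"tz": 1.5,"ax": 0,"ay": 0,"az": 0,"jaw": 9.5},{"tx": 0,"ty": 0,"tz": 0.8,"ax": 0,"ay": 0,"az": 0,"jaw": 9.5},{"tx": 0,"ty": 0,"tz": 0.4,"ax": 0,"ay": 0,"az": 0,"jaw": 9.5},{"tx": 0,"ty": 0,"tz": 0,"ax": 0,"ay": 0,"az": 0,"jaw": 9},{"tx": 0,"ty": 0,"tz": 0,"ax": 0,"ay": 0,"az": 0,"jaw": 9}]}}

```text
time_s: 26.4
tool_pos: [0.53, -0.0408, 0.0308]
eef_rot: [3.14, -0.003, 0.304]
wrist_force: [0.6, -0.3, 0.2]
grip_width: 0.0904
gripper_force: 0.0
```

Emit:
{"fn": "move_arm", "kwargs": {"deltas": [{"tx": 0,"ty": 0,"tz": 0,"ax": 0,"ay": 0,"az": 0,"jaw": 7.5},{"tx": 0,"ty": 0,"tz": 0,"ax": 0,"ay": 0,"az": 0,"jaw": 6.8},{"tx": 0,"ty": 0,"tz": 0,"ax": 0,"ay": 0,"az": 0,"jaw": 6},{"tx": 0,"ty": 0,"tz": 0,"ax": 0,"ay": 0,"az": 0,"jaw": 6},{"tx": 0,"ty": 0,"tz": 0,"ax": 0,"ay": 0,"az": 0,"jaw": 6},{"tx": 0,"ty": 0,"tz": 0,"ax": 0,"ay": 0,"az": 0,"jaw": 6},{"tx": 0,"ty": 0,"tz": 0,"ax": 0,"ay": 0,"az": 0,"jaw": 6}], "force": 30}}

```text
time_s: 27.1
tool_pos: [0.5288, -0.0406, 0.0295]
eef_rot: [-3.141, -0.0, 0.304]
wrist_force: [-1.1, 1.8, 4.8]
grip_width: 0.0659
gripper_force: 30.0
```

```bash
python3 go.py .4115 -.3225 .145 1.95
```

```text
t 27.1 pos [ 0.5288 -0.0406  0.0295] rot [-3.141 -0.     0.304] j [-0.18  0.08  2.07  0.    0.99  1.09]
cm [-19.63  23.39 -11.56] turn [ 1.0000e-04 -3.0000e-04 -1.6463e+00] rows 11.0
```

Emit:
{"fn": "move_arm", "kwargs": {"deltas": [{"tx": 0,"ty": 0,"tz": -0.3,"ax": 0,"ay": 0,"az": 0,"jaw": 6},{"tx": 0,"ty": 0,"tz": -1.5,"ax": 0,"ay": 0,"az": 0,"jaw": 6},{"tx": 0,"ty": 0,"tz": -3,"ax": 0,"ay": 0,"az": 0,"jaw": 6},{"tx": 0,"ty": 0,"tz": -4,"ax": 0,"ay": 0,"az": 0,"jaw": 6},{"tx": 0,"ty": 0,"tz": -4,"ax": 0,"ay": 0,"az": 0,"jaw": 6},{"tx": -1,"ty": 1.3,"tz": -1,"ax": 0,"ay": 0,"az": 0,"jaw": 6},{"tx": -2,"ty": 2.4,"tz": 0,"ax": 0,"ay": 0,"az": 0,"jaw": 6},{"tx": -2.8,"ty": 3.3,"tz": 0,"ax": 0,"ay": 0,"az": 0,"jaw": 6},{"tx": -2.8,"ty": 3.3,"tz": 0,"ax": 0,"ay": 0,"az": 0,"jaw": 6},{"tx": -2.8,"ty": 3.3,"tz": 0,"ax": 0,"ay": 0,"az": 0,"jaw": 6},{"tx": -2.8,"ty": 3.3,"tz": 0,"ax": 0,"ay": 0,"az": 0,"jaw": 6},{"tx": -2.4,"ty": 2.9,"tz": 0,"ax": 0,"ay": 0,"az": 0,"jaw": 6}]}}

```text
time_s: 28.3
tool_pos: [0.4283, -0.281, 0.168]
eef_rot: [3.14, -0.0, 0.303]
wrist_force: [0.9, 0.4, -0.7]
grip_width: 0.0657
gripper_force: 30.0
```

Emit:
{"fn": "move_arm", "kwargs": {"deltas": [{"tx": -2,"ty": 2.4,"tz": 0,"ax": 0,"ay": 0,"az": 0,"jaw": 6},{"tx": -1,"ty": 1.2,"tz": 0,"ax": 0,"ay": 0,"az": 0,"jaw": 6},{"tx": 0,"ty": 0,"tz": 0,"ax": 0,"ay": 0,"az": -0.06,"jaw": 6},{"tx": 0,"ty": 0,"tz": 0,"ax": 0,"ay": 0,"az": -0.12,"jaw": 6},{"tx": 0,"ty": 0,"tz": 0,"ax": 0,"ay": 0,"az": -0.14,"jaw": 6},{"tx": 0,"ty": 0,"tz": 0,"ax": 0,"ay": 0,"az": -0.14,"jaw": 6},{"tx": 0,"ty": 0,"tz": 0,"ax": 0,"ay": 0,"az": -0.14,"jaw": 6},{"tx": 0,"ty": 0,"tz": 0,"ax": 0,"ay": 0,"az": -0.14,"jaw": 6},{"tx": 0,"ty": 0,"tz": 0,"ax": 0,"ay": 0,"az": -0.14,"jaw": 6},{"tx": 0,"ty": 0,"tz": 0,"ax": 0,"ay": 0,"az": -0.14,"jaw": 6},{"tx": 0,"ty": 0,"tz": 0,"ax": 0,"ay": 0,"az": -0.14,"jaw": 6},{"tx": 0,"ty": 0,"tz": 0,"ax": 0,"ay": 0,"az": -0.14,"jaw": 6}]}}

```text
time_s: 29.5
tool_pos: [0.4119, -0.3219, 0.1675]
eef_rot: [3.141, -0.0, 1.61]
wrist_force: [0.7, -0.5, -1.1]
grip_width: 0.0662
gripper_force: 30.0
```

Emit:
{"fn": "move_arm", "kwargs": {"deltas": [{"tx": 0,"ty": 0,"tz": 0,"ax": 0,"ay": 0,"az": -0.14,"jaw": 6},{"tx": 0,"ty": 0,"tz": 0,"ax": 0,"ay": 0,"az": -0.12,"jaw": 6},{"tx": 0,"ty": 0,"tz": 0,"ax": 0,"ay": 0,"az": -0.08,"jaw": 6},{"tx": 0,"ty": 0,"tz": 0,"ax": 0,"ay": 0,"az": 0,"jaw": 6},{"tx": 0,"ty": 0,"tz": 0,"ax": 0,"ay": 0,"az": 0,"jaw": 6}]}}

```text
time_s: 30.0
tool_pos: [0.4118, -0.3222, 0.1674]
eef_rot: [3.141, 0.0, 1.943]
wrist_force: [0.1, 0.3, -1.7]
grip_width: 0.0656
gripper_force: 30.0
```

```bash
python3 look.py pics/w11.png .032 .4115 -.3225 .13 .16 .4115 -.3225 .13; python3 go.py .4115 -.3225 .066 1.95
```

```text
None
((395.9, -280.8), (67.8, 101.9), -1.198, 0.1655)
t 30.05 pos [ 0.4118 -0.3222  0.1673] rot [3.141 0.    1.943] j [-0.77 -0.11  2.    0.    1.25 -1.14]
cm [-1.000e-02 -4.000e-02  1.013e+01] turn [ 0.0001  0.     -0.0072] rows 2.0
```

View pics/w11.png

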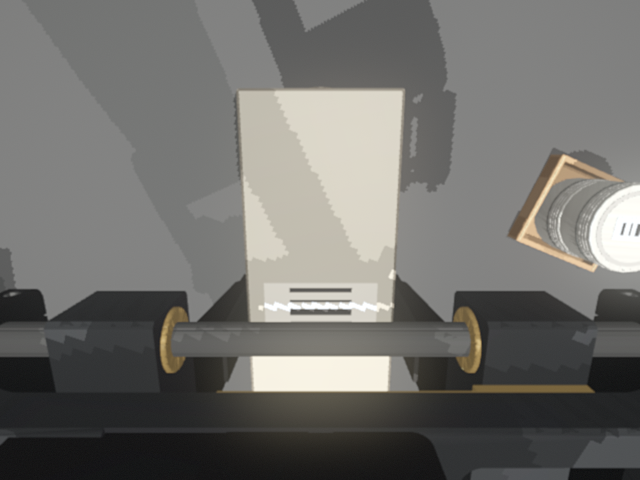

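Run:
```python
from h import *
im=cv2.imread("pics/top0.png"); d=np.load("top0.npy"); P=pose("top")
g=im.min(-1); g=np.dstack([g]*3)
for b in (120,150,180): print(topface(g,d,P,.032,(.411,-.3225),.12,tol=.006,bright=b))
```

```text
((409.8, -322.9), (66.9, 190.7), -1.188, 0.0328)
((409.1, -323.7), (65.2, 189.8), -1.188, 0.0329)
((408.8, -324.3), (64.2, 188.9), -1.188, 0.0329)
```

Emit:
{"fn": "move_arm", "kwargs": {"deltas": [{"tx": 0,"ty": -0.25,"tz": 2,"ax": 0,"ay": 0,"az": -0.01,"jaw": 6},{"tx": 0,"ty": 0,"tz": 3,"ax": 0,"ay": 0,"az": 0,"jaw": 6},{"tx": 0,"ty": 0,"tz": 3,"ax": 0,"ay": 0,"az": 0,"jaw": 6},{"tx": 0,"ty": 0,"tz": 1.4,"ax": 0,"ay": 0,"az": 0,"jaw": 6},{"tx": 0,"ty": 0,"tz": 0.5,"ax": 0,"ay": 0,"az": 0,"jaw": 6},{"tx": 0,"ty": 0,"tz": 0.2,"ax": 0,"ay": 0,"az": 0,"jaw": 6},{"tx": 0,"ty": 0,"tz": 0,"ax": 0,"ay": 0,"az": 0,"jaw": 6},{"tx": 0,"ty": 0,"tz": 0,"ax": 0,"ay": 0,"az": 0,"jaw": 6},{"tx": 0,"ty": 0,"tz": 0,"ax": 0,"ay": 0,"az": 0,"jaw": 6}]}}

```text
time_s: 30.95
tool_pos: [0.41, -0.3241, 0.0674]
eef_rot: [3.141, 0.002, 1.954]
wrist_force: [-0.4, 0.5, -2.6]
grip_width: 0.0657
gripper_force: 30.0
```

Emit:
{"fn": "move_arm", "kwargs": {"deltas": [{"tx": 0,"ty": 0,"tz": 0.1,"ax": 0,"ay": 0,"az": 0,"jaw": 6},{"tx": 0,"ty": 0,"tz": 0.05,"ax": 0,"ay": 0,"az": 0,"jaw": 6},{"tx": 0,"ty": 0,"tz": 0.05,"ax": 0,"ay": 0,"az": 0,"jaw": 6},{"tx": 0,"ty": 0,"tz": 0,"ax": 0,"ay": 0,"az": 0,"jaw": 6},{"tx": 0,"ty": 0,"tz": 0,"ax": 0,"ay": 0,"az": 0,"jaw": 6}]}}

```text
time_s: 31.45
tool_pos: [0.4093, -0.3234, 0.0641]
eef_rot: [-3.142, -0.0, 1.954]
wrist_force: [-0.8, 0.2, -0.9]
grip_width: 0.0661
gripper_force: 30.0
```

Emit:
{"fn": "move_arm", "kwargs": {"deltas": [{"tx": 0,"ty": 0,"tz": 0.1,"ax": 0,"ay": 0,"az": 0,"jaw": 6},{"tx": 0,"ty": 0,"tz": 0.05,"ax": 0,"ay": 0,"az": 0,"jaw": 6},{"tx": 0,"ty": 0,"tz": 0.05,"ax": 0,"ay": 0,"az": 0,"jaw": 6},{"tx": 0,"ty": 0,"tz": 0,"ax": 0,"ay": 0,"az": 0,"jaw": 6},{"tx": 0,"ty": 0,"tz": 0,"ax": 0,"ay": 0,"az": 0,"jaw": 6}]}}

```text
time_s: 31.95
tool_pos: [0.4093, -0.3234, 0.0621]
eef_rot: [-3.142, -0.0, 1.954]
wrist_force: [-0.3, 0.2, -2.0]
grip_width: 0.0659
gripper_force: 30.0
```

Emit:
{"fn": "move_arm", "kwargs": {"deltas": [{"tx": 0,"ty": 0,"tz": 0.05,"ax": 0,"ay": 0,"az": 0,"jaw": 6},{"tx": 0,"ty": 0,"tz": 0.05,"ax": 0,"ay": 0,"az": 0,"jaw": 6},{"tx": 0,"ty": 0,"tz": 0,"ax": 0,"ay": 0,"az": 0,"jaw": 6},{"tx": 0,"ty": 0,"tz": 0,"ax": 0,"ay": 0,"az": 0,"jaw": 6}]}}

```text
time_s: 32.35
tool_pos: [0.4094, -0.3235, 0.0615]
eef_rot: [-3.142, 0.0, 1.954]
wrist_force: [-1.5, 1.2, 3.5]
grip_width: 0.0658
gripper_force: 30.0
```

Contact; release and rise.

Emit:
{"fn": "move_arm", "kwargs": {"deltas": [{"tx": 0,"ty": 0,"tz": 0,"ax": 0,"ay": 0,"az": 0,"jaw": 7},{"tx": 0,"ty": 0,"tz": 0,"ax": 0,"ay": 0,"az": 0,"jaw": 8},{"tx": 0,"ty": 0,"tz": 0,"ax": 0,"ay": 0,"az": 0,"jaw": 9},{"tx": 0,"ty": 0,"tz": 0,"ax": 0,"ay": 0,"az": 0,"jaw": 9.5},{"tx": 0,"ty": 0,"tz": 0,"ax": 0,"ay": 0,"az": 0,"jaw": 9.5},{"tx": 0,"ty": 0,"tz": -1,"ax": 0,"ay": 0,"az": 0,"jaw": 9.5},{"tx": 0,"ty": 0,"tz": -4,"ax": 0,"ay": 0,"az": 0,"jaw": 9.5},{"tx": 0,"ty": 0,"tz": -4,"ax": 0,"ay": 0,"az": 0,"jaw": 9.5},{"tx": 0,"ty": 0,"tz": -4,"ax": 0,"ay": 0,"az": 0,"jaw": 9.5},{"tx": 0,"ty": 0,"tz": -2,"ax": 0,"ay": 0,"az": 0,"jaw": 9.5},{"tx": 0,"ty": 0,"tz": 0,"ax": 0,"ay": 0,"az": 0,"jaw": 9.5},{"tx": 0,"ty": 0,"tz": 0,"ax": 0,"ay": 0,"az": 0,"jaw": 9.5}]}}

```text
time_s: 33.55
tool_pos: [0.4092, -0.3234, 0.2111]
eef_rot: [3.141, 0.0, 1.954]
wrist_force: [0.4, -0.4, -0.4]
grip_width: 0.095
gripper_force: 0.0
```

```bash
python3 look.py pics/w12.png .06 .4095 -.323 .12; python3 top.py pics/t12.png .072 .606 -.226 .05 .068 .65 .204 .08 .072 .4285 .3245 .05
```

```text
((406.1, -314.7), (65.6, 169.9), -1.187, 0.0596)
((605.3, -227.4), (60.6, 60.4), 0.011, 0.0729)
((649.3, 204.0), (37.4, 120.2), -1.284, 0.069)
((429.0, 322.3), (57.7, 56.3), 1.473, 0.0727)
```

View pics/w12.png

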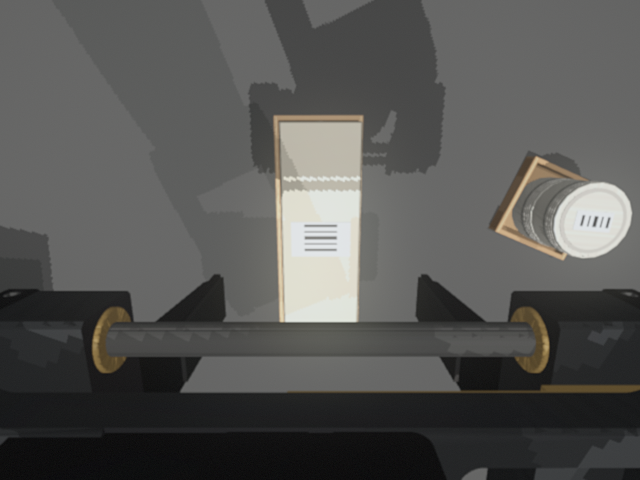

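```bash
python3 -c "
from bench import job; print(job.close_job())"
```

```text
the job is handed in; nothing more can be done
None
```

All four packs are on their own kinds in the trays, released and square to within a few millimetres by the camera measurements; the job was handed in at about 34 s of the 112 s allowed, and no verdict came back.

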